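# Find the loose terminal bolt and hold its cover open

### The arm

A 6-joint arm with a two-finger parallel gripper is mounted at the origin on the work surface. World frame = base frame: x ahead of the robot, y to its left, z up, the work surface at z = 0. Lengths are in mm, angles in degrees, forces in N, time in s.
With the tool pointing down it reaches from about 300 to 850 mm from the base axis. Payload 4.2 kg.
Tool frame: the origin (TCP) lies midway between the tips of the shut fingers; the grasp point (between the pads) lies 19 mm behind it (env.grip_depth is the distance from the TCP to the grasp point, in mm); z points along the fingers, y is the line along which they close (so a half turn about z gives the same grasp; the last joint's range is limited). The gripper opens to 91 mm and grips with 3 to 60 N. Pads are 32 mm wide; open, the fingers measure 118 mm over their backs; the gripper's body (76 mm by 178 mm) begins 60 mm behind the grasp point.
Start: joints at [-1.146, 18.312, 89.639, -0, 72.044, -1.146], TCP at [575.016, 0, 213.976] pointing down, gripper open.
Joint ranges: [-177.97, 177.97], [-48.28, 115.42], [12.27, 149.76], [-77.06, 257.06], [2.81, 150.46], [-146.56, 146.56]. Speed limits (degrees/s): [147.25, 147.25, 180, 180, 180, 180].

### API

Orientations are given as [roll, pitch, yaw] about the fixed x, y, z axes, in that order (R = Rz(yaw) Ry(pitch) Rx(roll)).
In Python, from workcell import env, eyes gives the robot as it stands.
- The arm moves only by the tool send_rows, never from a script. Its argument "motion" is a list of rows, each a list of 7 numbers: the shift along the world's x, y, z normalised to -1 to 1, where 1 is 0.5 m, then the turn, a rotation vector about the world's x, y, z normalised to -1 to 1, where 1 is 60 degrees, then the opening, from -1 (shut) to 1 (fully open). A call has 1 to 20 rows; each row is the pose to reach, as a shift and turn from the pose commanded when the call began; what a row does not reach only later rows make up. A row lasts 1/8 s, in which the tool goes at most 62.5 mm and 10.7 degrees, less where a joint would pass 70% of its speed; a pose out of reach is approached as far as the arm can. A call with a number of a shift or a turn outside -1 to 1 is refused whole. A call with a gripper value outside its range is refused whole. The fingers move at their own pace and stop on an object; "squeeze" is the grip in N (left out, the last holds). Time passes only in rows, so rows that repeat a pose let the fingers close. It gives the time, the measured TCP pose, the force, the opening and the grip force at its end, in the units of the state.
- env.state(): the state, without advancing time (a new reading comes with each control period).
- eyes.grab_frame(name): name is "scene" or "side" or "wrist"; returns a dict with "pixels" (400x640x3 uint8, red, green, blue), "depth" (400x640 float32, mm along the optical axis (not along the pixel's ray), 0 where there is no reading), "fx", "fy", "cx", "cy" (pixels), "R" (3x3) and "t" (3): a world point X has camera coordinates R X + t; the wrist camera has in their place "T_tool_cam" (4x4, takes a point from camera to tool coordinates, whose origin is the TCP and whose axes are the flange's). Camera axes: x right, y down, z forward; pixel columns grow to the right and rows downward; lengths in mm; the calibration is good to about 2 mm. A picture is of the moment at which its call begins: read the wrist's pose just before it.
- env.job_done(): hands the job in; it is judged then, once.
The state is a dict: "time_s": time; "qpos": joint angles; "qvel": joint speeds; "effort": joint torques, N m; "ee_pos": TCP position; "ee_rot": TCP orientation; "force": force on the tool from outside, world axes, zero at the start; "torque": the same for the moment, N m; "gripper_width": finger opening in mm; "gripper_force": force on a finger pad.
Only numpy, scipy, OpenCV 4.12 (cv2) and the standard library are available. Lean on these libraries where they do the work, as an engineer would, in place of code of your own. Each camera call takes 0.05 s, during which the arm holds its last target. There are 200 camera calls.

### The job

Take the loose retaining strip off the terminal block and lay it flat in the parts tray's long compartment, then let go of it. Then tap the three bolt heads from above with the fingertips, left, middle, right (as the robot sees them), to find the loose one, which goes down and stays down. Lift that bolt's cover by its tab and finish while still holding it well open, about 60 degrees or more; open no other cover, do not drop the strip and leave the other things on the bench alone.

Things in the scene. Friction and masses are not known exactly. Their poses are not given: they have to be found in the camera images.
- block: Fixed three-pole power terminal block. Steel base plate 130 x 226 x 8 mm, origin under its centre; x away from the robot towards the cover hinges, y left along the row, turned up to 0.25 rad. Three identical black poles 46 mm wide: left at y = +60 mm (the robot's left), middle 0, right -60. Cover tops 55 mm high, as are the end posts at y = +/-92. One pole, not told which, has a loose bolt
- strip: Loose aluminium retaining strip 200 x 18 x 8 mm, 70 to 120 g, already unscrewed, lying flat across the three cover tops (underside 55 mm high) about 53 mm behind (+x of) the bolts, along the row. Origin: centre of its underside; x along its length, z up. In front of it 30 mm of flat cover is free before the bolt heads, so it can be pinched across its width at its middle
- tray: Light grey parts tray, fixed, 226 x 110 mm, walls 20 mm high and 4 mm thick, floor 3 mm. Origin under its centre, x along its length (within 0.3 rad of the robot's x). A long narrow compartment (the slot) runs along its whole +y side; the -y side has three small ones, with nuts, washers and screws in the two end ones
- slot (a point): Centre of the floor of the tray's long compartment, 3 mm above the bench, at x = 0, y = +34 mm of the tray; axes as the tray's. The compartment is 218 x 34 mm inside; both its long walls are cut away down to the floor over the middle 64 mm, leaving room for the fingers
- head_left (a point): Centre of the top of the left bolt's steel hex head, 17 mm across flats, at x = -26 mm of the block. It stands up through a 26 x 26 mm window in the left cover, at first 63 mm above the bench, 8 mm above the cover; all three look alike
- bolt_left (a joint): How far the left bolt has gone down (m), 0 at first. A tight bolt does not move (under 0.5 mm); the loose one goes down 5 mm when pushed from above with more than about 1.5 N, stops there (still 3 mm above the cover) and stays down. A tap of some 5 N is plenty
- head_middle (a point): Centre of the top of the middle bolt's steel hex head, 17 mm across flats, at x = -26 mm of the block. It stands up through a 26 x 26 mm window in the middle cover, at first 63 mm above the bench, 8 mm above the cover; all three look alike
- bolt_middle (a joint): How far the middle bolt has gone down (m), 0 at first. A tight bolt does not move (under 0.5 mm); the loose one goes down 5 mm when pushed from above with more than about 1.5 N, stops there (still 3 mm above the cover) and stays down. A tap of some 5 N is plenty
- head_right (a point): Centre of the top of the right bolt's steel hex head, 17 mm across flats, at x = -26 mm of the block. It stands up through a 26 x 26 mm window in the right cover, at first 63 mm above the bench, 8 mm above the cover; all three look alike
- bolt_right (a joint): How far the right bolt has gone down (m), 0 at first. A tight bolt does not move (under 0.5 mm); the loose one goes down 5 mm when pushed from above with more than about 1.5 N, stops there (still 3 mm above the cover) and stays down. A tap of some 5 N is plenty
- tab_left (a point): Centre of the left cover's pull tab: 14 mm wide (along the block's y), 8 mm thick, projecting 30 mm forward (to -x) from the cover's 46 mm wide front edge, 15 mm from that edge to this point; free below for 40 mm. Shut, it is 52.5 mm above the bench and 63 mm to -x of the block's origin
- cover_left (a joint): Opening angle of the left cover (rad): 0 shut, grows as the tab is lifted up and back; stop at 1.5. Grey plate 90 x 46 x 5 mm, 60 g. Hinge line along the block's y at x = +45 mm, 52.5 mm above the bench: 108 mm behind the tab's centre. No stay: weight and a weak spring (under 1 N at the tab) shut it when let go
- tab_middle (a point): Centre of the middle cover's pull tab: 14 mm wide (along the block's y), 8 mm thick, projecting 30 mm forward (to -x) from the cover's 46 mm wide front edge, 15 mm from that edge to this point; free below for 40 mm. Shut, it is 52.5 mm above the bench and 63 mm to -x of the block's origin
- cover_middle (a joint): Opening angle of the middle cover (rad): 0 shut, grows as the tab is lifted up and back; stop at 1.5. Grey plate 90 x 46 x 5 mm, 60 g. Hinge line along the block's y at x = +45 mm, 52.5 mm above the bench: 108 mm behind the tab's centre. No stay: weight and a weak spring (under 1 N at the tab) shut it when let go
- tab_right (a point): Centre of the right cover's pull tab: 14 mm wide (along the block's y), 8 mm thick, projecting 30 mm forward (to -x) from the cover's 46 mm wide front edge, 15 mm from that edge to this point; free below for 40 mm. Shut, it is 52.5 mm above the bench and 63 mm to -x of the block's origin
- cover_right (a joint): Opening angle of the right cover (rad): 0 shut, grows as the tab is lifted up and back; stop at 1.5. Grey plate 90 x 46 x 5 mm, 60 g. Hinge line along the block's y at x = +45 mm, 52.5 mm above the bench: 108 mm behind the tab's centre. No stay: weight and a weak spring (under 1 N at the tab) shut it when let go
- solder_reel: Bystander: reel of solder standing on end, 52 mm diameter, 40 mm high. Origin: centre of its underside
- side_cutters: Bystander: side cutters lying flat, about 155 mm long. Origin near the middle, on the bench
- screwdriver: Bystander: screwdriver lying on the bench beyond the block. Origin near its middle, on the bench
- flux_jar: Bystander: small jar, 44 mm diameter, 45 mm high. Origin: centre of its underside
There are look-alikes about, which are no part of the job. There is more than one size of the strip; the one meant has the size given above.

How it is judged (in metres and radians):
On the way, in this order (a step that is already met when the one before it is completed fails the run):
1. the strip lies flat in the tray's long compartment, let go (x of strip in the frame of slot between -0.014 and 0.014 m and y of strip in the frame of slot between -0.011 and 0.011 m and z of strip in the frame of slot between -0.004 and 0.004 m and angle between the x axis of strip and the x axis of tray, either way round below 0.12 rad and angle between strip's own z axis and vertical below 0.06 rad and contact force between the fingers and strip below 0.05 N and linear speed of strip below 0.03 m/s), for 0.2 s.
2. the left bolt head is tapped from above with the fingers (more than 2.5 N) (contact force between the fingers and bolt_left above 2.5 N), for 0.02 s.
3. the middle bolt head is tapped from above with the fingers (more than 2.5 N) (contact force between the fingers and bolt_middle above 2.5 N), for 0.02 s.
4. the right bolt head is tapped from above with the fingers (more than 2.5 N) (contact force between the fingers and bolt_right above 2.5 N), for 0.02 s.
At the end, for the whole second after the job is handed in: Fingers hold the sunken bolt's cover (bolt down over 3 mm) open past 0.95 rad with over 0.2 N; other covers under 0.08 rad. Strip at rest, flat, untouched in the slot: within 14 mm lengthways, 11 sideways, 4 in height, 0.12 rad. Bystanders within 30 mm of their start (all of step 1 and ((value of joint bolt_left above 0.003 m and value of joint cover_left above 0.95 rad and contact force between the fingers and cover_left above 0.2 N and value of joint each of cover_middle, cover_right below 0.08 rad) or (value of joint bolt_middle above 0.003 m and value of joint cover_middle above 0.95 rad and contact force between the fingers and cover_middle above 0.2 N and value of joint each of cover_left, cover_right below 0.08 rad) or (value of joint bolt_right above 0.003 m and value of joint cover_right above 0.95 rad and contact force between the fingers and cover_right above 0.2 N and value of joint each of cover_left, cover_middle below 0.08 rad)) and distance of each of solder_reel, side_cutters, screwdriver, flux_jar from where it was at the start of the episode below 0.03 m); the arm keeps its last pose, push and grip.
It fails at once if a cover was opened (more than 0.3 rad) whose bolt had not been found loose by going down ((value of joint cover_left above 0.3 rad and value of joint bolt_left below 0.002 m) or (value of joint cover_middle above 0.3 rad and value of joint bolt_middle below 0.002 m) or (value of joint cover_right above 0.3 rad and value of joint bolt_right below 0.002 m)).
It fails at once if the strip was dropped or thrown (faster than 0.8 m/s out of the fingers) (linear speed of strip above 0.8 m/s and contact force between the fingers and strip below 0.05 N).
It fails at once if a bystander was moved more than 30 mm (distance of any of solder_reel, side_cutters, screwdriver, flux_jar from where it was at the start of the episode above 0.03 m).
It also fails if it takes over 58 s, if anything falls off the work surface, if the arm or the gripper's body presses on something with over 40 N, if the wrist force passes 120 N, or if a joint passes its speed limit or range.

## Working session

There is one attempt and no reset: what is moved stays moved. The work goes in short steps, Python scripts to look and compute and a tool call to move; the robot and the scene stay as the last step left them, time stands still between calls to the robot, and variables do not carry over. Pictures are saved under pics/ and viewed, at most 10 in all, crops included, and the job is handed in when it is done.

Besides the shell and the picture viewer there is one more tool, called after "Request:" as a command line: name --pt "numbers of a row" for each row, then --argument value for the rest. send_rows: Moves the arm, as the interface text tells. Its arguments: {"type":"object","properties":{"motion":{"type":"array"},"squeeze":{"type":"number"}},"required":["motion"]}

```bash
mkdir -p pics; ls; cat > h.py <<'E'
import numpy as np,cv2
from workcell import env,eyes
from scipy.spatial.transform import Rotation as Ro
def grab(n):
    s=env.state(); f=eyes.grab_frame(n)
    if n=="wrist":
        T=np.array(f["T_tool_cam"]); Rw=Ro.from_euler('xyz',s["ee_rot"],degrees=True).as_matrix()
        R=(Rw@T[:3,:3]).T; c=Rw@T[:3,3]+np.array(s["ee_pos"]); f["R"]=R; f["t"]=-R@c
    f["R"]=np.array(f["R"]);f["t"]=np.array(f["t"])
    return f
def cloud(f):
    d=f["depth"]; v,u=np.mgrid[:400,:640]
    P=np.stack([(u-f["cx"])/f["fx"]*d,(v-f["cy"])/f["fy"]*d,d],-1)
    P=(P-f["t"])@f["R"]; P[d==0]=np.nan
    return P
def ray(f,u,v,z):
    r=np.array([(u-f["cx"])/f["fx"],(v-f["cy"])/f["fy"],1])@f["R"]; c=-f["R"].T@f["t"]
    return c+r*(z-c[2])/r[2]
def save(f,n): cv2.imwrite("pics/"+n,f["pixels"][:,:,::-1])
E
python3 - <<'E'
from h import *
import pickle
print(env.state())
for n in("scene","wrist"):
    f=grab(n); save(f,n+"0.png"); pickle.dump(f,open(n+"0.pkl","wb")); print(n,-f["R"].T@f["t"],f["R"].round(2).tolist(),f["fx"])
E
```

```text
pics
{'time_s': 0.0, 'qpos': array([-1.14545976e+00,  1.83509768e+01,  8.97059488e+01,  2.68877625e-05,
        7.20438170e+01, -1.14726777e+00]), 'qvel': array([ 0.02503339,  0.05072894, -0.00868256,  0.08787064,  0.00165776,
       -0.00363871]), 'effort': array([-5.01459035e-04, -4.12465632e+01, -2.31973493e+01,  7.28826877e-02,
        4.58198413e-02, -1.41870069e-04]), 'ee_pos': array([5.74496797e+02, 1.55526662e-02, 2.13130040e+02]), 'ee_rot': array([-1.79899278e+02, -2.04265214e-03,  9.00017979e+01]), 'force': array([ 0.07505903, -0.31803712,  0.4132008 ]), 'torque': array([ 0.01977645,  0.00797061, -0.03049624]), 'gripper_force': 0.0, 'gripper_width': 91.44972793522003}
scene [1015.28705624  299.35686859  687.61763778] [[-0.5, 0.87, 0.01], [0.68, 0.39, -0.62], [-0.54, -0.31, -0.78]] 406.337445927552
wrist [575.79559737  70.6234617  384.65729105] [[1.0, 0.0, -0.0], [0.0, -0.97, 0.25], [-0.0, -0.25, -0.97]] 346.8523146942086
```

View pics/scene0.png

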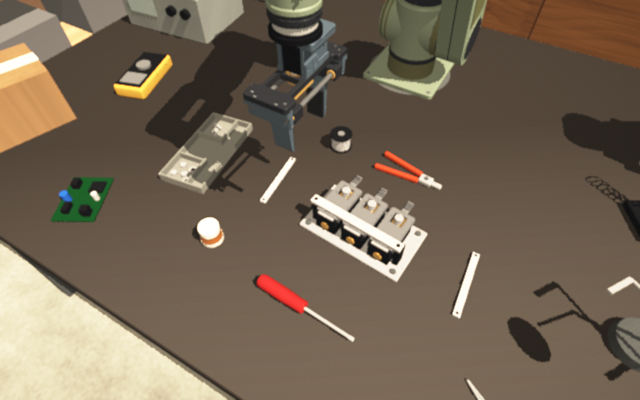

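View pics/wrist0.png

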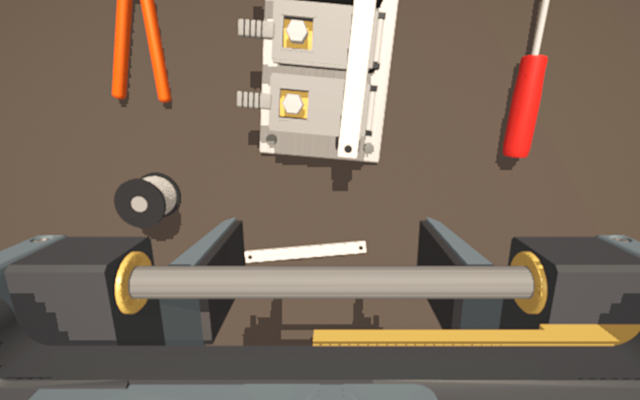

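The scene view shows the block at about (365,225), the strip running from (315,200) to (400,245), and the tray at (207,150). A decoy strip lies on the bench at (278,180) and another at (467,285). In the wrist view the two nearer bolts are at (293,104) and (297,31).

```bash
python3 - <<'E'
from h import *
import pickle
f=pickle.load(open("scene0.pkl","rb")); P=cloud(f); px=f["pixels"].astype(int)
br=px.min(2); 
def box(u0,v0,u1,v1):
    m=np.zeros((400,640),bool); m[v0:v1,u0:u1]=1; return m
def rep(n,Q):
    r=cv2.minAreaRect(Q[:,:2].astype(np.float32)); print(n,len(Q),np.round(r[0],1),np.round(r[1],1),round(r[2],1),'z',np.percentile(Q[:,2],[5,50,95]).round(1))
reg=box(295,175,430,278)
m=reg&(br>170)&(P[...,2]>58)&(P[...,2]<68)
n,l,st,c=cv2.connectedComponentsWithStats(m.astype(np.uint8))
for i in range(1,n):
    if st[i,4]>12: print(st[i],c[i].round(1)); rep('hi',P[l==i])
# base plate
m=reg&(P[...,2]>4)&(P[...,2]<12)&(br>90); rep('plate',P[m])
# tray
m=box(155,105,260,195)&(P[...,2]>16)&(P[...,2]<24); rep('tray',P[m])
m=box(155,105,260,195)&(P[...,2]>10)&(P[...,2]<28); rep('tray10',P[m])
for (u,v) in [(20,20)]: pass
bench=P[box(200,240,250,270)]; print('bench z',np.nanmedian(bench[:,2]))
g=pickle.load(open("wrist0.pkl","rb")); W=cloud(g)
p=g["pixels"].astype(int)
print('wrist bench',np.nanmedian(W[180:220,420:450,2]), 'cover',np.nanmedian(W[110:130,320:335,2]),'head',W[104,293],W[31,297], ray(g,293,104,63),ray(g,297,31,63))
m=(p.min(2)>170)&(W[...,2]>58)&(W[...,2]<68); m[160:]=0
n,l,st,c=cv2.connectedComponentsWithStats(m.astype(np.uint8))
for i in range(1,n):
    if st[i,4]>30: print(st[i],c[i].round(1)); rep('whi',W[l==i])
cv2.imwrite('pics/big.png',cv2.resize(f["pixels"][95:285,140:460,::-1],(800,475),interpolation=cv2.INTER_CUBIC))
E
```

```text
[342 187   9   7  49] [346.1 189.7]
hi 49 [541.7  78.1] [15.7 15. ] 89.2 z [60.4 62.6 65.1]
[311 194  93  58 884] [357.3 222.4]
hi 884 [600.2 129.2] [199.2  20.1] 84.2 z [60.8 62.8 64.6]
[368 200   9   8  54] [371.9 203.3]
hi 54 [545.7 138.5] [16.4 15.8] 25.9 z [59.7 62.8 64.4]
[395 214   9   9  56] [399.1 217.5]
hi 56 [551.3 198.1] [18.7 15.5] 20.8 z [60.2 62.8 64.9]
plate 1882 [505.6 140.8] [225.7 265.3] 85.3 z [ 5.6  8.  10.4]
tray 783 [ 556.6 -278.7] [228.9 114.2] 7.7 z [16.6 19.3 21.7]
tray10 1308 [ 556.6 -278.7] [228.9 114.2] 7.7 z [10.6 17.4 21.2]
bench z 0.07627209507409188
wrist bench 0.6153472754008809 cover 55.53908282006562 head [541.42454199  76.5584527   63.11244821] [546.40742451 136.42913863  62.69224848] [541.41252201  76.56052824  63.        ] [546.43551531 136.36623802  63.        ]
[ 337    0   39  158 3199] [355.7  75.8]
whi 3199 [596.5  95.1] [132.2  18.2] 84.1 z [62.4 63.7 65. ]
[286  20  21  21 343] [296.1  30. ]
whi 343 [545.6 137. ] [16.1 17.2] 88.6 z [62.3 63.7 65. ]
[282  94  21  19 305] [292.1 103. ]
whi 305 [540.5  77.4] [17.8 15.5] 0.1 z [62.2 63.5 64.9]
```

View pics/big.png

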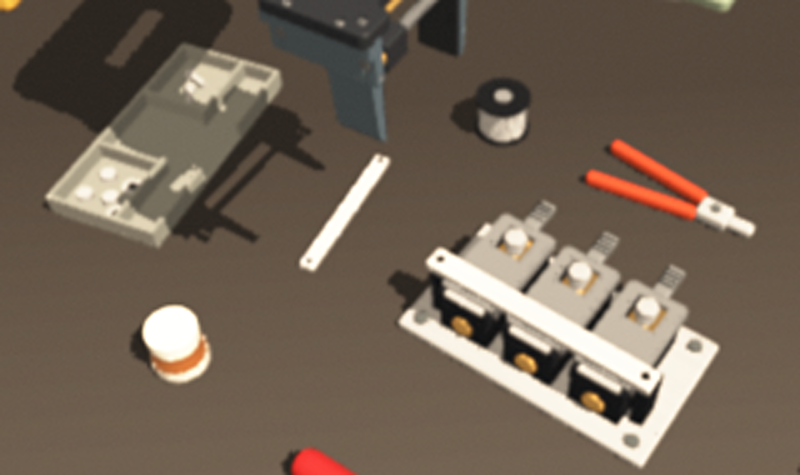

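Request:
send_rows --pt "0.017 0.087 -0.07 0 0 -0.03 -0.05" --pt "0.034 0.174 -0.15 0 0 -0.07 -0.05" --pt "0.051 0.26 -0.22 0 0 -0.0975 -0.05" --pt "0.051 0.26 -0.22 0 0 -0.0975 -0.05" --pt "0.051 0.26 -0.22 0 0 -0.0975 -0.05" --pt "0.051 0.26 -0.22 0 0 -0.0975 -0.05" --pt "0.051 0.26 -0.22 0 0 -0.0975 -0.05" --squeeze 25

```text
time_s: 0.98
ee_pos: [601.0, 129.1, 105.1]
ee_rot: [179.9, -0.0, 84.1]
force: [-0.4, -0.9, 1.0]
gripper_width: 43.2
gripper_force: 0.0
```

```bash
python3 - <<'E'
from h import *
import pickle
s=env.state();print(s["ee_pos"],s["ee_rot"],s["force"],s["gripper_width"])
g=grab("wrist"); save(g,"w1.png"); pickle.dump(g,open("w1.pkl","wb"));W=cloud(g);p=g["pixels"].astype(int)
m=(p.min(2)>160)&(W[...,2]>58)&(W[...,2]<69)
n,l,st,c=cv2.connectedComponentsWithStats(m.astype(np.uint8))
for i in range(1,n):
    if st[i,4]>60:
        Q=W[l==i]; r=cv2.minAreaRect(Q[:,:2].astype(np.float32)); print(st[i],c[i].round(1),np.round(r[0],1),np.round(r[1],1),round(r[2],1),np.median(Q[:,2]))
E
```

```text
[600.99395257 129.10030019 105.12705186] [ 1.79888526e+02 -2.61423674e-02  8.40763709e+01] [-0.37122316 -0.85127817  1.01196559] 43.20786350483192
[ 313   60   30  206 5759] [327.7 162.3] [603.7 163.8] [128.6  17.9] 84.2 63.651332964552644
[221 113  29  26 576] [235.  125.4] [551.1 196.7] [14.8 16.8] 84.1 63.75828557324931
[230 209  27  24 493] [242.9 220.5] [545.8 137. ] [15.9 16.7] 83.3 63.59201413979241
[315 299  27  15 368] [328.  305.6] [594.   70.2] [12.1 18. ] 83.8 63.611221705230946
[316 324  25   6 136] [328.7 326.7] [592.3  54.2] [ 5.7 16.8] 83.6 63.56290407966567
```

View pics/w1.png

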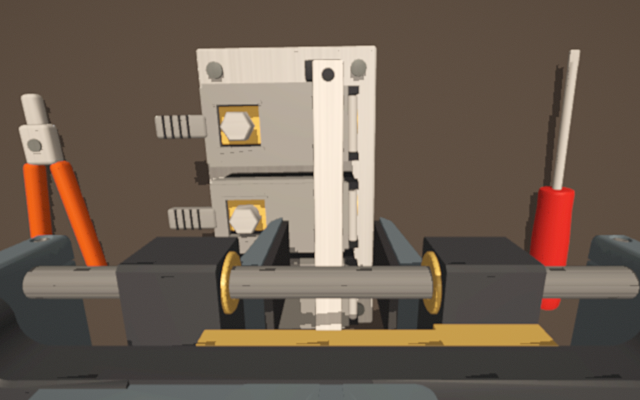

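The wrist view shows the strip at column 328, centred between the open fingertips (270 and 395). The left and middle bolt heads are at (235,125) and (243,220).

Request:
send_rows --pt "-0.001 0 -0.04 0 0 0 -0.05" --pt "-0.001 0 -0.08 0 0 0 -0.05" --pt "-0.001 0 -0.08 0 0 0 -0.05" --pt "-0.001 0 -0.08 0 0 0 -0.05" --pt "-0.001 0 -0.08 0 0 0 -0.05"

```text
time_s: 1.65
ee_pos: [600.8, 130.0, 65.1]
ee_rot: [179.9, -0.0, 84.1]
force: [0.9, 0.2, 0.7]
gripper_width: 43.7
gripper_force: 0.0
```

Request:
send_rows --pt "0 0 -0.01 0 0 0 -0.05" --pt "0 0 -0.016 0 0 0 -0.05" --pt "0 0 -0.016 0 0 0 -0.05" --pt "0 0 -0.016 0 0 0 -1" --pt "0 0 -0.016 0 0 0 -1" --pt "0 0 -0.016 0 0 0 -1" --pt "0 0 -0.016 0 0 0 -1" --pt "0 0 -0.016 0 0 0 -1"

```text
time_s: 2.65
ee_pos: [600.0, 130.0, 56.0]
ee_rot: [180.0, -0.0, 84.1]
force: [0.1, 0.1, 0.0]
gripper_width: 17.9
gripper_force: 25.0
```

Request:
send_rows --pt "0 0 0.02 0 0 0 -1" --pt "0 0 0.07 0 0 0 -1" --pt "0 0 0.14 0 0 0 -1" --pt "0 -0.05 0.16 0 0 -0.07 -1" --pt "-0.01 -0.12 0.16 0 0 -0.18 -1" --pt "-0.02 -0.2 0.16 0 0 -0.29 -1" --pt "-0.03 -0.28 0.16 0 0 -0.4 -1" --pt "-0.04 -0.36 0.16 0 0 -0.5 -1" --pt "-0.05 -0.43 0.16 0 0 -0.6 -1" --pt "-0.05 -0.48 0.16 0 0 -0.67 -1" --pt "-0.05 -0.5 0.16 0 0 -0.7 -1" --pt "-0.05 -0.5 0.16 0 0 -0.7 -1"

```text
time_s: 4.15
ee_pos: [575.1, -120.1, 136.2]
ee_rot: [180.0, -0.0, 42.1]
force: [0.5, 0.5, -0.7]
gripper_width: 18.0
gripper_force: 25.0
```

Request:
send_rows --pt "0 -0.02 0 0 0 -0.05 -1" --pt "-0.01 -0.06 0 0 0 -0.14 -1" --pt "-0.02 -0.11 0 0 0 -0.25 -1" --pt "-0.03 -0.16 0 0 0 -0.36 -1" --pt "-0.04 -0.21 -0.02 0 0 -0.47 -1" --pt "-0.046 -0.24 -0.05 0 0 -0.55 -1" --pt "-0.046 -0.25 -0.07 0 0 -0.575 -1" --pt "-0.046 -0.25 -0.07 0 0 -0.575 -1" --pt "-0.046 -0.25 -0.07 0 0 -0.575 -1"

```text
time_s: 5.28
ee_pos: [552.5, -244.4, 101.4]
ee_rot: [180.0, -0.0, 7.7]
force: [0.4, 0.0, -0.9]
gripper_width: 17.4
gripper_force: 25.0
```

```bash
python3 - <<'E'
from h import *
import pickle
s=env.state();print(s["ee_pos"],s["ee_rot"],s["gripper_width"])
g=grab("wrist"); save(g,"w2.png"); pickle.dump(g,open("w2.pkl","wb"));W=cloud(g)
f=grab("scene"); save(f,"s2.png"); pickle.dump(f,open("s2.pkl","wb"))
for n,A,px in(("w",W,g["pixels"]),("s",cloud(f),f["pixels"])):
    z=A[...,2]; m=(z>14)&(z<24)&(abs(A[...,0]-556)<140)&(abs(A[...,1]+278)<75)
    r=cv2.minAreaRect(A[m][:,:2].astype(np.float32)); print(n,m.sum(),np.round(r[0],1),np.round(r[1],1),round(r[2],1))
    m=(px.min(2)>150)&(z>60)&(z<90)&(abs(A[...,0]-552)<130)&(abs(A[...,1]+245)<45)
    if m.sum()>50:
        Q=A[m];r=cv2.minAreaRect(Q[:,:2].astype(np.float32)); print('strip',m.sum(),np.round(r[0],1),np.round(r[1],1),round(r[2],1),np.percentile(Q[:,2],[10,50,90]))
E
```

```text
[ 552.54994945 -244.40859318  101.42882934] [ 1.79985228e+02 -4.13325791e-02  7.72137385e+00] 17.449257067403515
w 4436 [ 560.  -278.9] [220.  110.5] 7.8
s 806 [ 556.5 -278.5] [228.8 113.9] 7.8
```

View pics/w2.png

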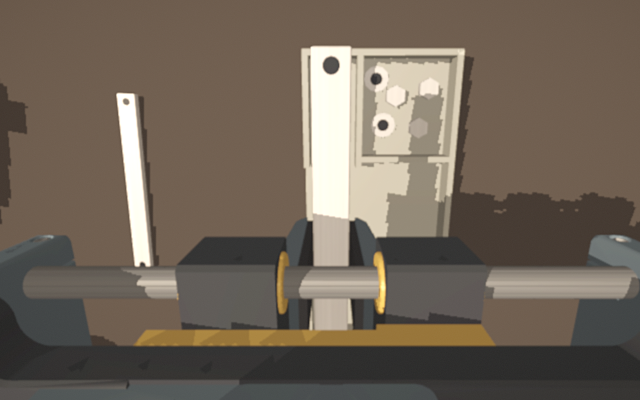

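View pics/s2.png

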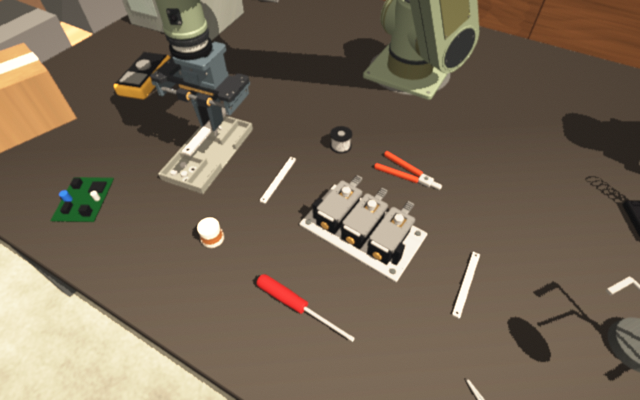

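The wrist view shows the strip held level, at column 331, over the slot (columns 307–357). In the scene view the block is clear of the strip and all covers are shut.

```bash
python3 - <<'E'
from h import *
import pickle
g=pickle.load(open("w2.pkl","rb"));A=cloud(g);px=g["pixels"];z=A[...,2]
m=(px.min(2)>120)&(z>85)&(z<125);m[225:]=0;m[:,:300]=0;m[:,360:]=0
Q=A[m];r=cv2.minAreaRect(Q[:,:2].astype(np.float32)); print(m.sum(),np.round(r[0],1),np.round(r[1],1),round(r[2],1))
u=np.array([np.cos(.1353),np.sin(.1353)]); s=(Q[:,:2]-[552.1,-244.8])@u; print(s.min(),s.max(),np.polyfit(s,Q[:,2],1), (Q[:,:2]-[552,-244.9]).dot([-u[1],u[0]]).mean())
E
```

```text
6631 [ 610.2 -238.5] [82.7 26.2] 7.1
16.967926834965407 99.83183637164326 [1.79984824e-03 1.08969869e+02] 0.3924790721961991
```

Request:
send_rows --pt "0 0 -0.04 0 0 0 -1" --pt "0 0 -0.1 0 0 0 -1" --pt "0 0 -0.15 0 0 0 -1" --pt "0 0 -0.175 0 0 0 -1" --pt "0 0 -0.185 0 0 0 -1" --pt "0 0 -0.192 0 0 0 -1" --pt "0 0 -0.193 0 0 0 -1" --pt "0 0 -0.193 0 0 0 -1" --pt "0 0 -0.193 0 0 0 -1"

```text
time_s: 6.5
ee_pos: [552.2, -245.1, 4.9]
ee_rot: [180.0, -0.0, 7.7]
force: [-0.8, 0.2, -0.6]
gripper_width: 17.5
gripper_force: 25.0
```

Request:
send_rows --pt "0 0 0 0 0 0 -0.4" --pt "0 0 0 0 0 0 -0.3" --pt "0 0 0 0 0 0 -0.25" --pt "0 0 0 0 0 0 -0.25" --pt "0 0 0.02 0 0 0 -0.25" --pt "0 0 0.06 0 0 0 -0.25" --pt "0 0 0.14 0 0 0 -0.25" --pt "0 0 0.2 0 0 0 -0.25" --pt "0 0 0.2 0 0 0 -0.25" --pt "0 0 0.2 0 0 0 -0.25"

```text
time_s: 7.75
ee_pos: [551.4, -244.7, 103.9]
ee_rot: [-180.0, 0.1, 7.7]
force: [0.6, -0.4, -0.6]
gripper_width: 34.3
gripper_force: 0.0
```

```bash
python3 - <<'E'
from h import *
import pickle
s=env.state();print(s["ee_pos"],s["ee_rot"],s["gripper_width"])
u=np.array([np.cos(.1353),np.sin(.1353)]);v=np.array([-u[1],u[0]])
for n in("wrist","scene"):
    g=grab(n); A=cloud(g); px=g["pixels"]; z=A[...,2]; D=A[...,:2]-[551.9,-244.9]; a=D@u;b=D@v
    m=(px.min(2)>(205 if n=="wrist" else 150))&(abs(z-11)<4)&(abs(a)<125)&(abs(b)<16)
    if n=="wrist": save(g,"w3.png")
    Q=A[m];r=cv2.minAreaRect(Q[:,:2].astype(np.float32)); print(n,m.sum(),np.round(r[0],1),np.round(r[1],1),round(r[2],1),a[m].min(),a[m].max(),b[m].mean(),np.median(Q[:,2]))
E
```

```text
[ 551.3771313  -244.71673699  103.86195455] [-1.79966234e+02  6.47109002e-02  7.65084302e+00] 34.26360233819257
wrist 4651 [ 551.6 -244.9] [199.   17.6] 7.6 -99.72776392720218 99.22546423803178 -0.05511391509927588 11.661492214701909
scene 514 [ 551.8 -244.4] [202.4  20. ] 7.9 -101.17704661660727 101.16741702802088 1.3114102863952861 10.792412861931599
```

View pics/w3.png

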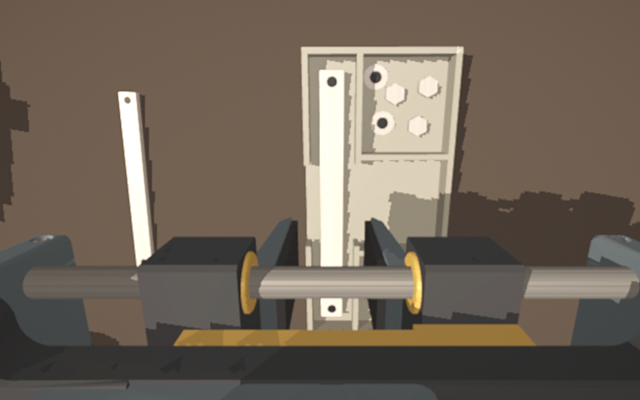

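The strip lies in the slot (column 331, rows 70–318), flat and centred. I'm going to tap the left head now.

Request:
send_rows --pt "0 0.05 0 0 0 -0.02 -1" --pt "0 0.14 0 0 0 -0.04 -1" --pt "0 0.25 0 0 0 -0.06 -1" --pt "0 0.36 0 0 0 -0.09 -1" --pt "0 0.47 0 0 0 -0.11 -1" --pt "0 0.58 0 0 0 -0.14 -1" --pt "0 0.69 0 0 0 -0.17 -1" --pt "-0.001 0.79 0 0 0 -0.2 -1" --pt "-0.002 0.86 -0.02 0 0 -0.21 -1" --pt "-0.002 0.884 -0.05 0 0 -0.21 -1" --pt "-0.002 0.884 -0.065 0 0 -0.21 -1" --pt "-0.002 0.884 -0.07 0 0 -0.21 -1" --pt "-0.002 0.884 -0.07 0 0 -0.21 -1" --pt "-0.002 0.884 -0.07 0 0 -0.21 -1" --squeeze 20

```text
time_s: 9.6
ee_pos: [551.5, 196.3, 70.0]
ee_rot: [-180.0, -0.0, -5.0]
force: [0.3, -0.7, -0.6]
gripper_width: 0.4
gripper_force: 0.0
```

```bash
python3 -c "
from h import *
for i in range(3):
    s=env.state();print(s['time_s'],s['ee_pos'],s['ee_rot'],s['force']); g=grab('wrist')
save(g,'w4.png')
A=cloud(g);px=g['pixels'];z=A[...,2];m=(px.min(2)>150)&(z>58)&(z<69)
n,l,st,c=cv2.connectedComponentsWithStats(m.astype(np.uint8))
for i in range(1,n):
    if st[i,4]>60: print(st[i],np.nanmedian(A[l==i],axis=0).round(1))
"
```

```text
9.6 [551.45679582 196.2707057   69.97018672] [-1.79989264e+02 -4.77672595e-02 -5.01875798e+00] [ 0.28166732 -0.70977818 -0.59341344]
9.65 [551.42678532 196.45267908  70.00580271] [-1.79985879e+02 -5.12030429e-02 -5.00509717e+00] [-0.84160172  0.29978718  0.14081629]
9.7 [551.39244988 196.60934172  69.99405   ] [-1.79984638e+02 -5.19956069e-02 -4.99078845e+00] [-0.76649292 -0.0212732  -0.94639553]
```

View pics/w4.png

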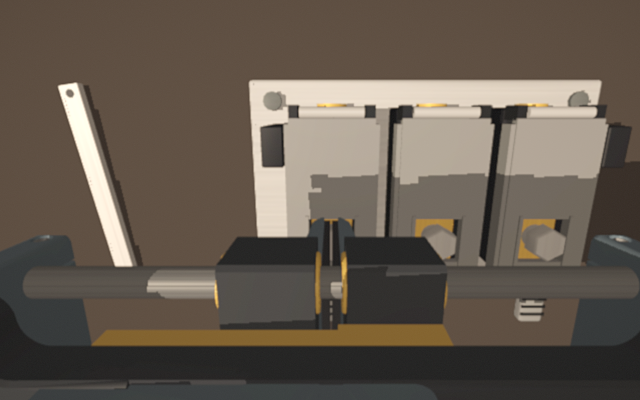

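The wrist view has the fingers over the left cover's window, at about (331,230), with the middle and right heads at (438,238) and (545,238). Tapping now.

Request:
send_rows --pt "0 0 -0.006 0 0 0 -1" --pt "0 0 -0.012 0 0 0 -1" --pt "0 0 -0.015 0 0 0 -1" --pt "0 0 -0.017 0 0 0 -1" --pt "0 0 -0.017 0 0 0 -1"

```text
time_s: 10.38
ee_pos: [551.0, 197.0, 63.0]
ee_rot: [-180.0, -0.0, -4.9]
force: [-4.3, -1.3, 14.2]
gripper_width: 0.5
gripper_force: 6.7
```

Request:
send_rows --pt "0 0 0.02 0 0 0 -1" --pt "-0.003 -0.04 0.03 0 0 0 -1" --pt "-0.008 -0.09 0.03 0 0 0 -1" --pt "-0.011 -0.12 0.03 0 0 0 -1" --pt "-0.011 -0.12 0.02 0 0 0 -1" --pt "-0.011 -0.12 0.01 0 0 0 -1" --pt "-0.011 -0.12 0.004 0 0 0 -1" --pt "-0.011 -0.12 0.001 0 0 0 -1" --pt "-0.011 -0.12 0 0 0 0 -1" --pt "-0.011 -0.12 0 0 0 0 -1"

```text
time_s: 11.62
ee_pos: [545.4, 137.4, 63.0]
ee_rot: [180.0, -0.0, -4.9]
force: [-4.6, -0.9, 15.4]
gripper_width: 0.7
gripper_force: 7.7
```

Middle is tight too. Next is the right head.

Request:
send_rows --pt "0 0 0.02 0 0 0 -1" --pt "-0.003 -0.04 0.03 0 0 0 -1" --pt "-0.006 -0.09 0.03 0 0 0 -1" --pt "-0.009 -0.12 0.03 0 0 0 -1" --pt "-0.009 -0.12 0.02 0 0 0 -1" --pt "-0.009 -0.12 0.01 0 0 0 -1" --pt "-0.009 -0.12 0.004 0 0 0 -1" --pt "-0.009 -0.12 0.001 0 0 0 -1" --pt "-0.009 -0.12 0 0 0 0 -1" --pt "-0.009 -0.12 0 0 0 0 -1"

```text
time_s: 12.88
ee_pos: [541.2, 77.2, 61.0]
ee_rot: [-180.0, -0.0, -4.9]
force: [0.1, 0.4, -0.2]
gripper_width: 0.3
gripper_force: 0.0
```

Request:
send_rows --pt "0 0 -0.003 0 0 0 -1" --pt "0 0 -0.006 0 0 0 -1" --pt "0 0 -0.009 0 0 0 -1" --pt "0 0 -0.009 0 0 0 -1"

```text
time_s: 13.38
ee_pos: [541.4, 77.2, 58.2]
ee_rot: [-180.0, -0.1, -5.0]
force: [-3.9, 0.5, 11.2]
gripper_width: 0.4
gripper_force: 5.8
```

The right bolt went down about 5 mm and stopped, so it is the loose one. I'll back off, tilt the tool 40° and line up on the right tab.

Request:
send_rows --pt "0 0 0.03 0 0 0 -1" --pt "-0.02 0 0.08 0 0 0 -0.6" --pt "-0.07 0.005 0.12 -0.01 -0.1 0 -0.3" --pt "-0.12 0.01 0.12 -0.02 -0.25 0 -0.3" --pt "-0.15 0.014 0.12 -0.035 -0.4 0 -0.3" --pt "-0.153 0.014 0.11 -0.05 -0.55 0 -0.3" --pt "-0.153 0.014 0.107 -0.06 -0.664 0 -0.3" --pt "-0.153 0.014 0.107 -0.06 -0.664 0 -0.3" --pt "-0.153 0.014 0.107 -0.06 -0.664 0 -0.3" --pt "-0.153 0.014 0.107 -0.06 -0.664 0 -0.3"

```text
time_s: 14.62
ee_pos: [470.0, 60.7, 145.4]
ee_rot: [-178.1, -36.8, -4.4]
force: [0.0, 0.1, 0.0]
gripper_width: 31.8
gripper_force: 0.0
```

```bash
python3 -c "
from h import *
s=env.state();print(s['time_s'],s['qpos'],s['ee_pos'],s['ee_rot'],s['gripper_width'])
R=Ro.from_euler('xyz',s['ee_rot'],degrees=True).as_matrix();print(R.round(3))
g=grab('wrist');save(g,'w5.png');A=cloud(g);z=A[...,2]
f=grab('scene')
for n,B in(('w',A),('s',cloud(f))):
    bx=np.array([.996,-.09]);by=np.array([.09,.996]);D=B[...,:2]-[541.3,77.3];a=D@bx;b=D@by;z=B[...,2]
    m=(abs(z-56.5)<5)&(a<-28)&(a>-58)&(abs(b)<15)
    if m.sum(): print(n,m.sum(),'a',a[m].min(),a[m].max(),'b',np.percentile(b[m],[2,50,98]),'z',np.median(z[m]))
    m=(abs(z-56.5)<5)&(a<-28)&(a>-58)&(abs(b-60)<15)
    if m.sum(): print(n,m.sum(),'mid a',a[m].min(),a[m].max(),'b',np.percentile(b[m],[2,50,98]),'z',np.median(z[m]))
"
```

```text
14.625 [ 11.23579125   0.52988507 135.60665887 -44.45479358  10.66982253
 146.51920856] [470.02682228  60.72241587 145.39292648] [-178.11312896  -36.81821771   -4.39466105] 31.816265316607105
[[ 0.798 -0.057  0.6  ]
 [-0.061 -0.998 -0.013]
 [ 0.599 -0.026 -0.8  ]]
w 504 a -52.71755230880301 -28.001007162056734 b [-7.30251221 -1.18668844  5.35132418] z 57.04826037942918
w 193 mid a -37.35017576524396 -28.020439240371154 b [52.66409425 58.91295639 66.20796124] z 57.24340220712266
s 66 a -50.97273605398733 -28.217559107012963 b [-6.3760563   1.3626224   7.19144208] z 56.09853116864684
s 67 mid a -52.19951538845765 -29.60006634584821 b [53.61274002 60.94022984 67.12030127] z 56.332195479301426
```

View pics/w5.png

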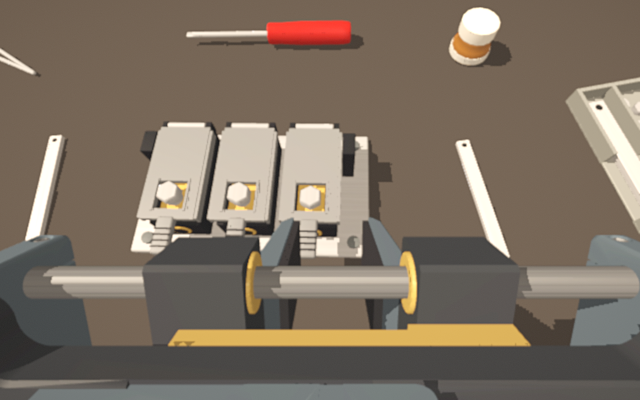

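The view shows the right tab at (308,240) between the fingers (275 and 385). The arm has hit joint 6's limit near the wrist singularity though, so I'll untilt, turn the tool half round and use a smaller tilt.

Request:
send_rows --pt "0 0 0.1 0.01 0.15 0 -0.3" --pt "0 0 0.1 0.025 0.3 0 -0.3" --pt "0 0 0.1 0.04 0.45 0 -0.3" --pt "0 0 0.1 0.05 0.6 0 -0.3" --pt "0 0 0.1 0.06 0.664 0 -0.3" --pt "0 0 0.1 0.06 0.664 0 -0.3" --pt "0 0 0.1 0.06 0.664 0 -0.3" --pt "0 0 0.1 0.06 0.664 0 -0.3"

```text
time_s: 15.72
ee_pos: [467.5, 60.6, 195.2]
ee_rot: [-177.6, 3.2, -4.4]
force: [-0.0, 0.1, 1.0]
gripper_width: 31.8
gripper_force: 0.0
```

```bash
python3 -c "
from h import *
s=env.state();print(s['qpos'],s['ee_pos'],s['ee_rot'])"
```

```text
[  3.98084297  11.21954288 102.48449562   3.01612793  69.10033097
  97.34288541] [467.50753078  60.60148647 195.21461893] [-177.61952724    3.16037265   -4.441512  ]
```

Request:
send_rows --pt "0 0 0 0 0 0.17 -0.3" --pt "0 0.01 0 0 0 0.34 -0.3" --pt "0 0.02 0 0 0 0.51 -0.3" --pt "0 0.03 0 0 0 0.68 -0.3" --pt "0.02 0.04 0 0 0 0.85 -0.3" --pt "0.03 0.044 0 0 0 1 -0.3" --pt "0.03 0.044 0 0 0 1 -0.3"

```text
time_s: 16.6
ee_pos: [483.1, 82.7, 195.6]
ee_rot: [-177.7, 3.1, 55.5]
force: [0.0, 0.5, 0.4]
gripper_width: 31.9
gripper_force: 0.0
```

Request:
send_rows --pt "0 0 0 0 0 0.17 -0.3" --pt "0 0 0 0 0 0.34 -0.3" --pt "0 0 0 0 0 0.51 -0.3" --pt "0 0 0 0 0 0.68 -0.3" --pt "0 0 0 0 0 0.85 -0.3" --pt "0 0 0 0 0 1 -0.3" --pt "0 0 0 0 0 1 -0.3" --pt "0 0 0 0 0 1 -0.3"

```text
time_s: 17.6
ee_pos: [483.6, 82.3, 195.4]
ee_rot: [-177.6, 3.2, 115.3]
force: [0.7, 0.2, -0.4]
gripper_width: 31.7
gripper_force: 0.0
```

```bash
cat >> h.py <<'E'
BX=np.array([.996,-.09,0]);AY=np.array([.09,.996,0]);HG=np.array([541.3,77.3,52.5])+71*BX
def target(th,tilt0=-20,back=0,r=116,tip=9):
    # grip point on tab at cover angle th (deg); tool tilt = tilt0+th about block y, yaw 175
    t=np.radians(th);g=HG-r*np.cos(t)*BX+[0,0,r*np.sin(t)]
    Rt=Ro.from_rotvec(np.radians(tilt0+th)*AY)*Ro.from_euler('xyz',[180,0,174.84],degrees=True)
    return g+(tip-back)*Rt.as_matrix()[:,2],Rt
def delta(p,Rt):
    s=env.state();R0=Ro.from_euler('xyz',s['ee_rot'],degrees=True)
    print(s['ee_pos'].round(1),'->',p.round(1),'shift',((p-s['ee_pos'])/500).round(4),'turn',((Rt*R0.inv()).as_rotvec(degrees=True)/60).round(3),'q',s['qpos'].round(0))
E
python3 -c "
from h import *
delta(*target(0,back=60));delta(*target(0))"
```

```text
[483.6  82.3 195.4] -> [479.1  82.9 100.4] shift [-0.0089  0.0013 -0.19  ] turn [-0.135 -0.264  0.992] q [ 11.  12. 101.  -4.  68. -13.]
[483.6  82.3 195.4] -> [499.5  81.1  44. ] shift [ 0.032  -0.0024 -0.3027] turn [-0.135 -0.264  0.992] q [ 11.  12. 101.  -4.  68. -13.]
```

Request:
send_rows --pt "-0.009 0 0 -0.02 -0.045 0.165 -0.3" --pt "-0.009 0 0 -0.045 -0.09 0.33 -0.3" --pt "-0.009 0 -0.01 -0.07 -0.13 0.5 -0.3" --pt "-0.009 0 -0.05 -0.09 -0.18 0.66 -0.3" --pt "-0.009 0 -0.1 -0.11 -0.22 0.83 -0.3" --pt "-0.009 0.001 -0.15 -0.135 -0.264 0.992 -0.3" --pt "-0.009 0.001 -0.18 -0.135 -0.264 0.992 -0.3" --pt "-0.009 0.001 -0.19 -0.135 -0.264 0.992 -0.3" --pt "-0.009 0.001 -0.19 -0.135 -0.264 0.992 -0.3" --pt "-0.009 0.001 -0.19 -0.135 -0.264 0.992 -0.3"

```text
time_s: 18.85
ee_pos: [480.2, 83.0, 101.0]
ee_rot: [-179.9, 20.1, 175.0]
force: [0.5, -0.1, 0.3]
gripper_width: 31.9
gripper_force: 0.0
```

```bash
python3 -c "
from h import *
delta(*target(0))
g=grab('side');save(g,'sd.png')"
```

```text
[480.2  83.  101. ] -> [499.5  81.1  44. ] shift [ 0.0388 -0.0039 -0.1139] turn [ 0.001  0.002 -0.002] q [ 13.   9. 125. -13.  27. -62.]
```

Request:
send_rows --pt "0.014 -0.001 -0.038 0 0 0 -0.3" --pt "0.026 -0.002 -0.07 0 0 0 -0.3" --pt "0.036 -0.003 -0.1 0 0 0 -0.3" --pt "0.041 -0.0035 -0.113 0 0 0 -0.3" --pt "0.041 -0.0035 -0.113 0 0 0 -0.3" --pt "0.041 -0.0035 -0.113 0 0 0 -0.3"

```text
time_s: 19.65
ee_pos: [500.2, 81.2, 44.3]
ee_rot: [-179.9, 20.1, 175.0]
force: [-0.4, 0.6, -0.5]
gripper_width: 31.9
gripper_force: 0.0
```

```bash
python3 -c "
from h import *
delta(*target(0));print(env.state()['force'])
f=grab('scene');cv2.imwrite('pics/s6.png',cv2.resize(f['pixels'][130:290,270:470,::-1],(750,600),interpolation=cv2.INTER_CUBIC))"
```

```text
[500.2  81.2  44.3] -> [499.5  81.1  44. ] shift [-0.0013 -0.0002 -0.0005] turn [ 0.001  0.001 -0.003] q [ 12.  16. 127. -18.  18. -57.]
[-0.352446    0.57797092 -0.53586386]
```

View pics/s6.png

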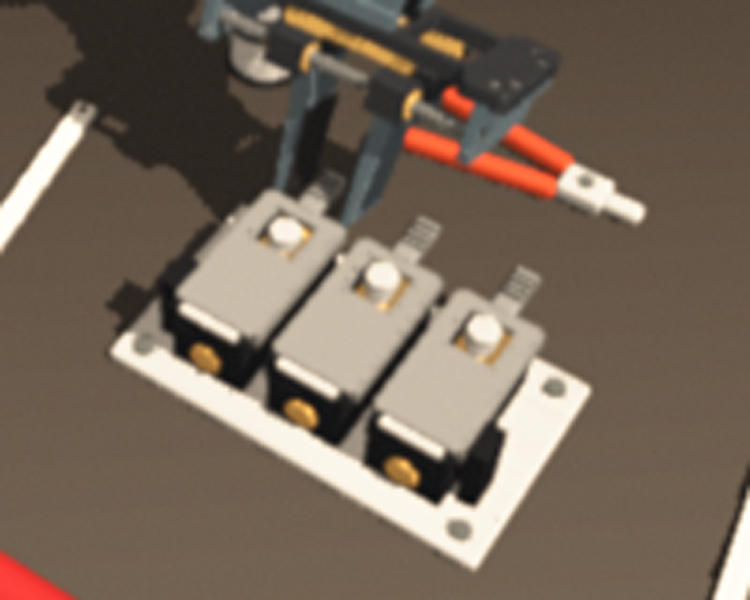

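The crop shows the fingers straddling the right tab at (325,190), and the right head standing lower than the other two. I'll close the fingers.

Request:
send_rows --pt "0 0 0 0 0 0 -1" --pt "0 0 0 0 0 0 -1" --pt "0 0 0 0 0 0 -1" --pt "0 0 0 0 0 0 -1" --pt "0 0 0 0 0 0 -1" --squeeze 20

```text
time_s: 20.32
ee_pos: [499.8, 80.5, 43.8]
ee_rot: [-179.9, 20.0, 175.0]
force: [0.6, -6.2, 0.6]
gripper_width: 13.8
gripper_force: 20.0
```

```bash
python3 -c "
from h import *
p0,R0=target(0)
for th in range(0,71,7):
    p,R=target(th); print(th,((p-p0)/500).round(4),((R*R0.inv()).as_rotvec(degrees=True)/60).round(3))
p0,R0=target(35)
for th in range(35,77,7):
    p,R=target(th); print(th,((p-p0)/500).round(4),((R*R0.inv()).as_rotvec(degrees=True)/60).round(3))"
```

```text
0 [0. 0. 0.] [0. 0. 0.]
7 [-0.0004  0.      0.0276] [0.011 0.116 0.   ]
14 [ 0.0026 -0.0002  0.0551] [0.021 0.232 0.   ]
21 [ 0.0089 -0.0008  0.0821] [0.032 0.349 0.   ]
28 [ 0.0184 -0.0017  0.108 ] [0.042 0.465 0.   ]
35 [ 0.031  -0.0028  0.1326] [0.052 0.581 0.   ]
42 [ 0.0465 -0.0042  0.1555] [0.063 0.697 0.   ]
49 [ 0.0647 -0.0058  0.1763] [ 0.074  0.813 -0.   ]
56 [ 0.0852 -0.0077  0.1947] [0.084 0.93  0.   ]
63 [ 0.1078 -0.0097  0.2105] [0.094 1.046 0.   ]
70 [ 0.1322 -0.0119  0.2234] [0.105 1.162 0.   ]
35 [0. 0. 0.] [0. 0. 0.]
42 [ 0.0155 -0.0014  0.0229] [ 0.01   0.116 -0.   ]
49 [ 0.0336 -0.003   0.0437] [ 0.021  0.232 -0.   ]
56 [ 0.0542 -0.0049  0.0621] [0.032 0.349 0.   ]
63 [ 0.0768 -0.0069  0.0779] [0.042 0.465 0.   ]
70 [ 0.1012 -0.0091  0.0908] [ 0.053  0.581 -0.   ]
```

Request:
send_rows --pt "0 0 0.014 0.005 0.058 0 -1" --pt "0 0 0.0276 0.011 0.116 0 -1" --pt "0.001 0 0.041 0.016 0.174 0 -1" --pt "0.003 0 0.055 0.021 0.232 0 -1" --pt "0.005 0 0.069 0.026 0.29 0 -1" --pt "0.009 -0.001 0.082 0.032 0.349 0 -1" --pt "0.018 -0.002 0.108 0.042 0.465 0 -1" --pt "0.031 -0.003 0.1326 0.052 0.581 0 -1" --pt "0.031 -0.003 0.1326 0.052 0.581 0 -1" --pt "0.031 -0.003 0.1326 0.052 0.581 0 -1"

```text
time_s: 21.58
ee_pos: [516.0, 79.0, 109.5]
ee_rot: [-179.9, -14.8, 175.0]
force: [1.3, -4.0, -0.9]
gripper_width: 13.8
gripper_force: 20.0
```

Request:
send_rows --pt "0.0075 -0.001 0.0115 0.005 0.058 0 -1" --pt "0.0155 -0.0014 0.023 0.01 0.116 0 -1" --pt "0.0336 -0.003 0.0437 0.021 0.232 0 -1" --pt "0.0542 -0.005 0.0621 0.032 0.349 0 -1" --pt "0.0768 -0.007 0.0779 0.042 0.465 0 -1" --pt "0.1012 -0.009 0.0908 0.053 0.581 0 -1" --pt "0.1012 -0.009 0.0908 0.053 0.581 0 -1" --pt "0.1012 -0.009 0.0908 0.053 0.581 0 -1" --pt "0.1012 -0.009 0.0908 0.053 0.581 0 -1"

```text
time_s: 22.7
ee_pos: [566.6, 74.6, 153.1]
ee_rot: [179.9, -49.7, 175.0]
force: [1.8, -5.3, -14.3]
gripper_width: 14.1
gripper_force: 20.1
```

```bash
python3 -c "
from h import *
delta(*target(70));s=env.state();print(s['force'],s['gripper_width'],s['gripper_force'])
f=grab('scene');save(f,'s7.png')
g=grab('scene');A=cloud(g);z=A[...,2]
u=np.array([np.cos(.1353),np.sin(.1353)]);v=np.array([-u[1],u[0]]);D=A[...,:2]-[551.9,-244.9];a=D@u;b=D@v
m=(g['pixels'].min(2)>150)&(abs(z-11)<4)&(abs(a)<125)&(abs(b)<16);print('strip',a[m].min(),a[m].max(),b[m].mean())
"
```

```text
[566.6  74.6 153.1] -> [565.6  75.1 155.7] shift [-0.002   0.0009  0.0053] turn [-0.     0.006 -0.002] q [  3.  48.  62.   7. 119. -82.]
[  1.77174836  -5.27517263 -14.25101115] 14.077386281415247 20.11592807780289
strip -90.0701377352454 -90.0701377352454 6.595922666948077
```

View pics/s7.png

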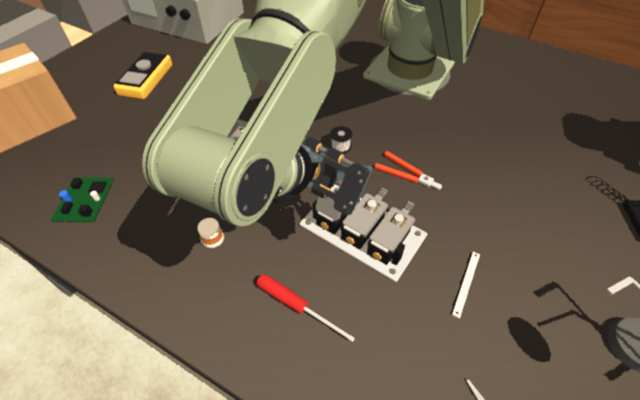

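The arm now hides the tray, while the block's left and middle covers at (365,215) and (395,235) are still shut and the bystanders have not moved. I'll ease the radial pull a little and check the cover angle from the depth readings.

Request:
send_rows --pt "0.0014 0 -0.004 0 0 0 -1" --pt "0.0014 0 -0.004 0 0 0 -1" --pt "0.0014 0 -0.004 0 0 0 -1"

```text
time_s: 23.18
ee_pos: [566.6, 74.6, 153.1]
ee_rot: [179.9, -49.8, 175.1]
force: [0.2, -4.9, -8.3]
gripper_width: 14.0
gripper_force: 20.1
```

```bash
python3 -c "
from h import *
s=env.state();print(s['ee_pos'],s['force'],s['gripper_width'],s['gripper_force'])
for n in('side','scene','wrist'):
    g=grab(n);B=cloud(g);D=B-HG;a=D@BX;b=D@AY;z=D[...,2]
    for k in(0,60,120):
        m=(abs(b-k)<20)&(np.hypot(a,z)>15)&(np.hypot(a,z)<80)&(z>-4)&(a<15)
        if m.sum()>20:
            t=np.degrees(np.arctan2(z[m],-a[m])); print(n,k,m.sum(),'angle',np.percentile(t,[10,50,90]).round(1))
    u=np.array([np.cos(.1353),np.sin(.1353)]);v=np.array([-u[1],u[0]]);E=B[...,:2]-[551.9,-244.9];p=E@u;q=E@v
    m=(g['pixels'].min(2)>150)&(abs(B[...,2]-11)<4)&(abs(p)<125)&(abs(q)<16)
    if m.sum()>50: print('strip',n,m.sum(),p[m].min(),p[m].max(),q[m].mean())
"
```

```text
[566.6359894   74.63744368 153.06442058] [ 0.23830929 -4.91726877 -8.29718248] 14.021892184854007 20.11310862134451
side 0 108 angle [-0.7 61.1 67.7]
side 60 177 angle [-0.6  1.5  5.6]
side 120 152 angle [-0.3  2.   6.2]
scene 0 209 angle [70.9 73.9 77.5]
scene 60 531 angle [1.1 3.8 8.4]
scene 120 575 angle [1.3 3.9 8.6]
wrist 0 363 angle [68.8 71.7 72.8]
wrist 120 2051 angle [3.5 5.5 9. ]
```

```bash
python3 -c "
from h import *
print(env.job_done())"
```

```text
the job is handed in; nothing more can be done
None
```

I handed the job in with the strip let go in the tray's long compartment, all three bolts tapped in order, and the loose one (right) found, its cover held open at about 70° and the other two shut; the strip, last measured centred and flat just after release, was hidden by the arm at the end, and I viewed 11 pictures, one over the limit.

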